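# Heft three closed jars and sort them by weight

### The job

The three identical white jars with red lids are closed and hold salvaged fan parts you cannot see: a heavy rotor, some brass bushings, or a few light plastic gears. Heft the jars to feel which is which, then stand the heaviest on the wooden work block, the middle one in the steel tray and the lightest in the blue bin. Keep the jars upright, set them down gently rather than dropping them, and leave the other things on the bench where they are.

Things in the scene. Friction and masses are not known exactly. Their poses are not given: they have to be found in the camera images.
- jar_a: One of three identical closed jars: opaque white plastic body, 56 mm in diameter and 78 mm tall, with a red lid 54 mm in diameter on top, 90 mm tall in all. Origin: centre of its underside; z up along its axis. With its hidden contents one jar weighs about 0.8 kg, another about 0.4 kg and the third about 0.16 kg; the letter says nothing about which. It starts upright on the table.
- jar_b: One of three identical closed jars: opaque white plastic body, 56 mm in diameter and 78 mm tall, with a red lid 54 mm in diameter on top, 90 mm tall in all. Origin: centre of its underside; z up along its axis. With its hidden contents one jar weighs about 0.8 kg, another about 0.4 kg and the third about 0.16 kg; the letter says nothing about which. It starts upright on the table.
- jar_c: One of three identical closed jars: opaque white plastic body, 56 mm in diameter and 78 mm tall, with a red lid 54 mm in diameter on top, 90 mm tall in all. Origin: centre of its underside; z up along its axis. With its hidden contents one jar weighs about 0.8 kg, another about 0.4 kg and the third about 0.16 kg; the letter says nothing about which. It starts upright on the table.
- work_block: Dark wooden work block, 130 x 130 mm and 50 mm high, fixed; the place for the heaviest jar, on its flat top. Origin: centre of its underside, on the table; z up, sides along x and y.
- steel_tray: Shallow square steel tray, 130 x 130 mm outside, rim 14 mm high, walls and floor 4 mm thick, fixed; the place for the middle-weight jar. Origin: centre of its underside, on the table; z up, sides along x and y.
- blue_bin: Shallow square blue plastic bin, 130 x 130 mm outside, rim 28 mm high, walls and floor 4 mm thick, fixed; the place for the lightest jar. Origin: centre of its underside, on the table; z up, sides along x and y.
- wrench: Bystander: steel wrench lying flat on the table, 150 mm long, along x, between two of the jars. Origin: its middle, on the table.
- screwdriver: Bystander: yellow-handled screwdriver lying on the table, 160 mm long, along x, handle (under 30 mm thick) towards the robot, between two of the jars. Origin: its middle, on the table.
- capacitor_0: Bystander: upright grey motor capacitor, 32 mm in diameter, 66 mm tall with its terminals, between two of the places. Origin: centre of its underside.
- capacitor_1: Bystander: a second capacitor, the same.
- fan_motor: Bystander: silver fan motor standing on its back, 100 mm in diameter, 122 mm tall with its upright shaft. Origin: centre of its underside.
- spray_can: Bystander: blue spray can, 52 mm in diameter, 170 mm tall. Origin: centre of its underside.
- screw_jar: Bystander: clear glass jar with a green cap, 80 mm in diameter, 110 mm tall. Origin: centre of its underside.

How it is judged:
By the outcome, as a careful person would: the job done as asked, in the order asked, and still so for the second after the job is handed in, with the robot touching nothing.
It also fails if it takes over 67 s, if anything falls off the work surface, if the arm or the gripper's body presses on something with over 40 N, if the wrist force passes 120 N, or if a joint passes its speed limit or range.

### The arm

A 7-joint arm with a two-finger parallel gripper is mounted at the origin on the work surface. World frame = base frame: x ahead of the robot, y to its left, z up, the work surface at z = 0. Lengths are in m, angles in rad, forces in N, time in s.
With the tool pointing down it reaches from about 0.425 to 0.875 m from the base axis. Payload 4.7 kg.
Tool frame: the origin (TCP) lies between the finger pads; the fingertips stand 11 mm ahead of it and the grasp point (between the pads) lies 8 mm behind it; z points along the fingers, y is the line along which they close (so a half turn about z gives the same grasp; the last joint's range is limited). The gripper opens to 87 mm and grips with 3 to 60 N. Pads are 19 mm wide; open, the fingers measure 117 mm over their backs; the gripper's body (75 mm by 190 mm) begins 51 mm behind the grasp point.
Start: joints at [1.204, 0.321, -0.07, 1.45, 0.023, 1.371, -0.057], TCP at [0.242, -0.603, 0.234] pointing down, gripper open.
Joint ranges: [-2.86, 2.86], [-0.3, 2.09], [-1.38, 1.24], [0.06, 2.45], [-1.56, 4.7], [0.09, 2.05], [-2.69, 2.69]. Speed limits (rad/s): [2.57, 2.57, 3.14, 3.14, 3.14, 3.14, 3.14].

### API

Orientations are given as a rotation vector (axis times angle).
In Python, from bench import ctrl gives the robot as it stands. The module is installed in compiled form; this text tells all that it offers.
- The arm moves only by the shell command python3 -m inch 'ROWS' [FORCE]. ROWS is JSON, a list of rows, each an object with "slide": the shift along the tool's x, y, z scaled (see below), a list of three; "angular": the turn, a rotation vector about the tool's x, y, z scaled (see below), a list of three; "claw": the opening, from -1 (shut) to 1 (fully open). In form: [{"slide": [tx, ty, tz], "angular": [rx, ry, rz], "claw": claw}, ...]. A call has 1 to 10 rows; each row is the pose to reach, as a shift and turn from the pose commanded when the call began, along the tool's axes at that moment; what a row does not reach only later rows make up. The controller multiplies each number of a shift by 0.25 m and each number of a turn by 30 degrees. A row lasts 1/10 s, in which the tool goes at most 50 mm and 8.59 degrees, less where a joint would pass 70% of its speed; a pose out of reach is approached as far as the arm can. A call with a number of a shift or a turn outside -1 to 1 is refused whole. A call with a gripper value outside its range is refused whole. The fingers move at their own pace and stop on an object; FORCE is the grip in N (left out, the last holds). Time passes only in rows, so rows that repeat a pose let the fingers close. It gives the time, the measured TCP pose, the force, the opening and the grip force at its end, in the units of the state.
- ctrl.get_state(): the state, without advancing time (a new reading comes with each control period).
- ctrl.get_image(name): name is "side" or "top"; returns a dict with "color" (480x640x3 uint8, red, green, blue), "depth" (480x640 float32, m along the optical axis (not along the pixel's ray), 0 where there is no reading), "camera_matrix" (3x3 intrinsics, pixels), "dist_coeffs" ([k1, k2, p1, p2, k3] as OpenCV has them; the pictures are not rectified), "extrinsics" (4x4, takes a point from camera to world coordinates). Camera axes: x right, y up, looking along -z (the intrinsics and any distortion apply to the point x, -y, -z); pixel columns grow to the right and rows downward; lengths in m; the calibration is good to about 2 mm. A picture is of the moment at which its call begins.
- ctrl.close_job(): hands the job in; it is judged then, once.
Trained networks look in the newest picture that a camera, given by its name, has taken for a name from the list of things; names that differ only in an ending like _2 or _b are one class to them, and where a whole thing is asked for, a point or a joint stands for the part that bears it (a point fixed in the world has none). Each returns a list of dicts, best first, with "confidence" (0 to 1); they miss things now and then, are a little off and sometimes report something else, mostly with a low value. They report only what shows in the picture. A call takes as long as a camera call.
- ctrl.find_in(query, camera): "bbox" ([centre column, centre row, width, height] in pixels, round what is visible of it).
- ctrl.outline_of(query, camera): "mask" (480x640 bool, what is visible of it) and "bbox" ([centre column, centre row, width, height] in pixels, round what is visible of it).
The state is a dict: "time": time; "joint_positions": joint angles; "qd": joint speeds; "joint_torque": joint torques, N m; "position": TCP position; "tool_rot": TCP orientation; "ft_force": force on the tool from outside, world axes, zero at the start; "torque": the same for the moment, N m; "grip_width": opening from 0.0 (shut) to 1.0 (fully open); "grip_force": force on a finger pad.
Only numpy, scipy, OpenCV 4.12 (cv2) and the standard library are available. Lean on these libraries where they do the work, as an engineer would, in place of code of your own. Each camera call takes 0.05 s, during which the arm holds its last target. There are 200 camera calls.

## Working session

There is one attempt and no reset: what is moved stays moved. The work goes in short steps, Python scripts to look and compute and a shell command to move; the robot and the scene stay as the last step left them, time stands still between calls to the robot, and variables do not carry over. Pictures are saved under pics/ and viewed, at most 10 in all, crops included, and the job is handed in when it is done.

```bash
mkdir -p pics; cat > h.py <<'E'
import numpy as np,cv2
from bench import ctrl
def world(im,uv,d=None):
    "pixels -> world points using depth"
    uv=np.atleast_2d(np.array(uv,float)); 
    if d is None: d=im['depth'][uv[:,1].astype(int),uv[:,0].astype(int)]
    n=cv2.undistortPoints(uv[:,None],np.array(im['camera_matrix']),np.array(im['dist_coeffs']))[:,0]
    p=np.c_[n[:,0]*d,-n[:,1]*d,-d,np.ones(len(d))]
    return (p@np.array(im['extrinsics']).T)[:,:3]
E
python3 - <<'E'
from h import *
s=ctrl.get_state(); print({k:np.round(v,3) for k,v in s.items()})
np.set_printoptions(precision=3,suppress=True)
ims={}
for c in ('top','side'):
    im=ctrl.get_image(c); ims[c]=im; cv2.imwrite(f'pics/{c}0.png',im['color'][...,::-1]); print(c,im['extrinsics'])
im=ims['top']
for q in ['jar_a','work_block','steel_tray','blue_bin','wrench','screwdriver','capacitor_0','fan_motor','spray_can','screw_jar']:
    for r in ctrl.outline_of(q,'top')[:4]:
        v,u=np.nonzero(r['mask']&(im['depth']>0))
        if len(u)<5: continue
        p=world(im,np.c_[u,v]); zt=np.percentile(p[:,2],95); t=p[p[:,2]>zt-.01]
        lo,hi=np.percentile(p,[2,98],axis=0); tl,th=np.percentile(t,[1,99],axis=0)
        print(q,round(r['confidence'],2),np.round(r['bbox']),'lo',lo,'hi',hi,'topmid',(tl+th)/2,'sz',th-tl)
E
```

```text
{'time': np.float64(0.0), 'joint_positions': array([ 1.204,  0.322, -0.07 ,  1.452,  0.023,  1.371, -0.057]), 'qd': array([-0.   ,  0.002, -0.002,  0.   , -0.   ,  0.   ,  0.   ]), 'joint_torque': array([ 0.0000e+00, -4.9129e+01, -4.0300e-01, -3.1253e+01, -6.4000e-02,
        4.4000e-02,  0.0000e+00]), 'position': array([ 0.241, -0.603,  0.232]), 'tool_rot': array([-3.083e+00, -5.940e-01,  1.000e-03]), 'ft_force': array([ 1.12 ,  0.153, -0.456]), 'torque': array([ 0.004, -0.009, -0.021]), 'grip_force': np.float64(0.0), 'grip_width': np.float64(0.998)}
top [[ 0.006  0.992 -0.129  0.365]
 [-1.     0.005 -0.005 -0.001]
 [-0.004  0.129  0.992  1.363]
 [ 0.     0.     0.     1.   ]]
side [[-0.793  0.435 -0.427 -0.033]
 [-0.609 -0.588  0.532  0.672]
 [-0.019  0.682  0.731  0.955]
 [ 0.     0.     0.     1.   ]]
jar_a 0.86 [308. 268.  22.  18.] lo [ 0.41  -0.008  0.073] hi [0.458 0.042 0.097] topmid [0.435 0.017 0.092] sz [0.049 0.05  0.012]
jar_a 0.77 [249. 267.  24.  21.] lo [0.407 0.154 0.013] hi [0.457 0.204 0.096] topmid [0.434 0.181 0.092] sz [0.05  0.05  0.011]
jar_a 0.73 [399. 260. 
[... 1202 characters left out ...]
0.03  0.027 0.012]
fan_motor 0.92 [156. 267.  42.  38.] lo [0.392 0.384 0.031] hi [0.478 0.472 0.08 ] topmid [0.436 0.432 0.095] sz [0.072 0.071 0.057]
fan_motor 0.73 [494. 212.  43.  25.] lo [ 0.559 -0.495  0.005] hi [ 0.604 -0.449  0.176] topmid [ 0.584 -0.474  0.171] sz [0.046 0.043 0.012]
spray_can 0.77 [493. 212.  42.  28.] lo [ 0.559 -0.528  0.003] hi [ 0.607 -0.449  0.176] topmid [ 0.584 -0.474  0.171] sz [0.046 0.044 0.012]
screw_jar 0.9 [156. 207.  40.  36.] lo [0.56  0.404 0.015] hi [0.63  0.474 0.116] topmid [0.599 0.443 0.111] sz [0.066 0.065 0.011]
screw_jar 0.71 [155. 268.  40.  34.] lo [0.39  0.383 0.023] hi [0.478 0.473 0.08 ] topmid [0.436 0.432 0.095] sz [0.072 0.071 0.057]
```

View pics/top0.png

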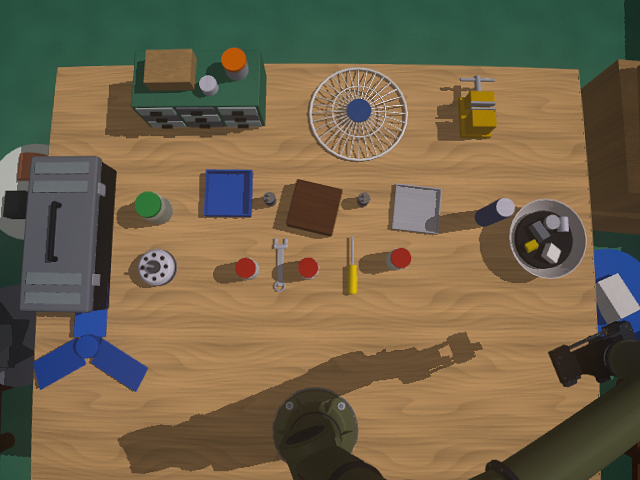

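View pics/side0.png

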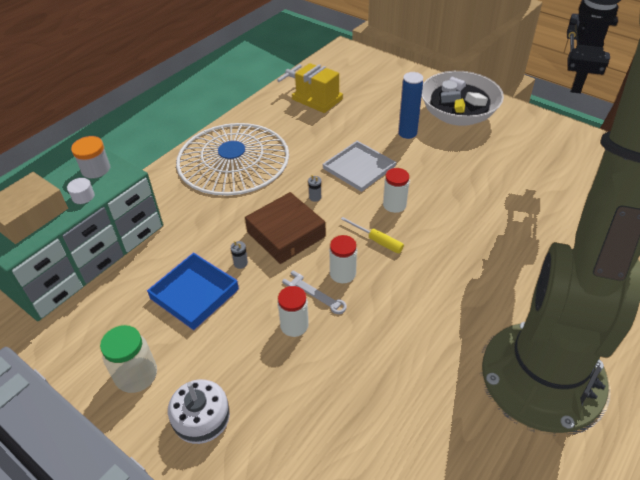

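The top view shows red lids at (246,268), (308,268) and (400,259). The block is at (314,208), the tray at (416,209) and the bin at (228,194), all matching the networks' results. First I'll turn the tool square and approach the right-hand jar.

```bash
python3 -m inch '[{"slide":[0.23,-0.18,0],"angular":[0,0,0.242],"claw":1},{"slide":[0.46,-0.36,0],"angular":[0,0,0.484],"claw":1},{"slide":[0.69,-0.542,0],"angular":[0,0,0.727],"claw":1},{"slide":[0.69,-0.542,0],"angular":[0,0,0.727],"claw":1},{"slide":[0.69,-0.542,0],"angular":[0,0,0.727],"claw":1},{"slide":[0.69,-0.542,0],"angular":[0,0,0.727],"claw":1},{"slide":[0.69,-0.542,0],"angular":[0,0,0.727],"claw":1},{"slide":[0.69,-0.542,0],"angular":[0,0,0.727],"claw":1}]' 40
```

```text
time: 1.4
position: [0.35, -0.4152, 0.2335]
tool_rot: [3.141, -0.004, -0.001]
ft_force: [-0.6, -0.3, 0.1]
grip_width: 0.997
grip_force: 0.0
```

```bash
python3 -m inch '[{"slide":[0.11,-0.19,0],"angular":[0,0,0],"claw":1},{"slide":[0.22,-0.38,0],"angular":[0,0,0],"claw":1},{"slide":[0.33,-0.57,0],"angular":[0,0,0],"claw":1},{"slide":[0.44,-0.76,0],"angular":[0,0,0],"claw":1},{"slide":[0.44,-0.76,0],"angular":[0,0,0],"claw":1},{"slide":[0.44,-0.76,0],"angular":[0,0,0],"claw":1},{"slide":[0.44,-0.76,0],"angular":[0,0,0],"claw":1}]'
python3 - <<'E'
from h import *
im=ctrl.get_image('top'); s=ctrl.get_state(); print(s['position'],s['tool_rot'],s['joint_positions'],s['ft_force'])
m=ctrl.get_image('side'); cv2.imwrite('pics/side1.png',m['color'][...,::-1])
# lid circles: red points at lid height, side camera
for c,i in(('top',im),('side',m)):
    hsv=cv2.cvtColor(i['color'],cv2.COLOR_RGB2HSV)
    k=((hsv[...,0]<8)|(hsv[...,0]>172))&(hsv[...,1]>150)&(hsv[...,2]>80)&(i['depth']>0)
    v,u=np.nonzero(k);p=world(i,np.c_[u,v]);
    for n,y in(('L',.18),('M',.017),('R',-.223)):
        q=p[(abs(p[:,1]-y)<.045)&(abs(p[:,0]-.45)<.06)&(p[:,2]>.087)&(p[:,2]<.105)]
        if len(q)>5: print(c,n,len(q),(q.min(0)+q.max(0))/2,cv2.minEnclosingCircle(q[:,:2].astype(np.float32)))
E
```

```text
time: 2.1
position: [0.4607, -0.2255, 0.2334]
tool_rot: [3.141, -0.003, -0.001]
ft_force: [-1.0, 0.5, -0.3]
grip_width: 1.0
grip_force: 0.0
[ 0.46025083 -0.22616029  0.23332325] [ 3.14089487e+00 -5.69011877e-03 -1.23498578e-03] [ 0.74670484  0.04535514 -0.35131168  1.77562107  0.01706204  1.32387817
 -1.18287213] [-0.17723077  0.27851446 -0.28425805]
top L 285 [0.43423467 0.18122764 0.09385156] ((0.43475812673568726, 0.1818603277206421), 0.026018468663096428)
top M 291 [0.43660534 0.01932575 0.09256592] ((0.43628990650177, 0.018675945699214935), 0.02545316144824028)
side L 490 [0.43409173 0.18568813 0.09124475] ((0.4350084662437439, 0.1851961314678192), 0.027590762823820114)
side M 395 [0.43570301 0.02186147 0.09137631] ((0.43541839718818665, 0.021314898505806923), 0.028625046834349632)
side R 292 [ 0.46163718 -0.22119547  0.09120673] ((0.4615703225135803, -0.22182995080947876), 0.028719088062644005)
```

View pics/side1.png

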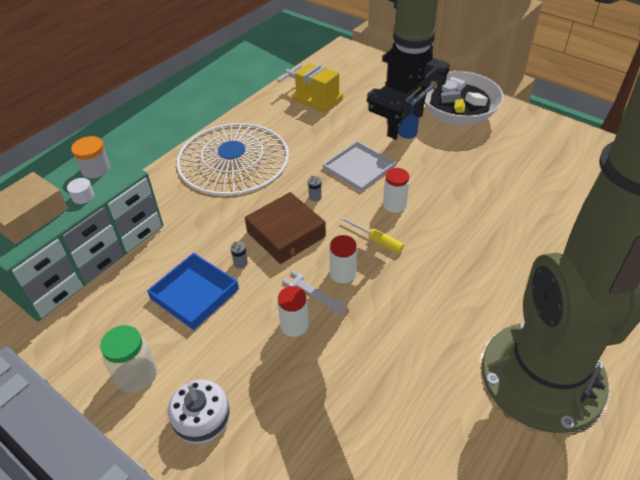

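The gripper is above the right-hand jar (lid at about (397,177)). Next: descend, grip and heft.

```bash
python3 -m inch '[{"slide":[0.004,-0.012,0.16],"angular":[0,0,0],"claw":1},{"slide":[0.004,-0.012,0.32],"angular":[0,0,0],"claw":1},{"slide":[0.004,-0.012,0.48],"angular":[0,0,0],"claw":1},{"slide":[0.004,-0.012,0.6],"angular":[0,0,0],"claw":1},{"slide":[0.004,-0.012,0.68],"angular":[0,0,0],"claw":1},{"slide":[0.004,-0.012,0.73],"angular":[0,0,0],"claw":1},{"slide":[0.004,-0.012,0.746],"angular":[0,0,0],"claw":1},{"slide":[0.004,-0.012,0.746],"angular":[0,0,0],"claw":1}]'
python3 -m inch '[{"slide":[0,0,0],"angular":[0,0,0],"claw":0},{"slide":[0,0,0],"angular":[0,0,0],"claw":-0.2},{"slide":[0,0,0],"angular":[0,0,0],"claw":-1},{"slide":[0,0,0],"angular":[0,0,0],"claw":-1},{"slide":[0,0,0],"angular":[0,0,0],"claw":-1},{"slide":[0,0,0],"angular":[0,0,0],"claw":-1},{"slide":[0,0,0],"angular":[0,0,0],"claw":-1}]' 40
```

```text
time: 3.0
position: [0.4622, -0.2214, 0.0472]
tool_rot: [3.141, -0.002, -0.0]
ft_force: [0.6, 0.3, 1.1]
grip_width: 0.997
grip_force: 0.0
time: 3.7
position: [0.4627, -0.2212, 0.0475]
tool_rot: [3.141, -0.0, 0.001]
ft_force: [0.4, -2.0, 3.7]
grip_width: 0.638
grip_force: 40.0
```

```bash
python3 -m inch '[{"slide":[0,0,-0.03],"angular":[0,0,0],"claw":-1},{"slide":[0,0,-0.08],"angular":[0,0,0],"claw":-1},{"slide":[0,0,-0.12],"angular":[0,0,0],"claw":-1},{"slide":[0,0,-0.12],"angular":[0,0,0],"claw":-1},{"slide":[0,0,-0.12],"angular":[0,0,0],"claw":-1},{"slide":[0,0,-0.12],"angular":[0,0,0],"claw":-1},{"slide":[0,0,-0.12],"angular":[0,0,0],"claw":-1}]'
for i in 1 2 3; do python3 -m inch '[{"slide":[0,0,0],"angular":[0,0,0],"claw":-1}]' | grep ft_; done
```

```text
time: 4.4
position: [0.4618, -0.2203, 0.0765]
tool_rot: [-3.141, -0.0, 0.002]
ft_force: [-1.0, -0.6, -4.3]
grip_width: 0.642
grip_force: 40.0
ft_force: [-0.6, 0.5, -4.7]
ft_force: [0.2, 0.4, -5.0]
ft_force: [0.7, -0.7, -3.9]
```

```bash
python3 -m inch '[{"slide":[0,0,0.05],"angular":[0,0,0],"claw":-1},{"slide":[0,0,0.09],"angular":[0,0,0],"claw":-1},{"slide":[0,0,0.11],"angular":[0,0,0],"claw":-1},{"slide":[0,0,0.12],"angular":[0,0,0],"claw":-1},{"slide":[0,0,0.12],"angular":[0,0,0],"claw":-1},{"slide":[0,0,0.12],"angular":[0,0,0],"claw":-1},{"slide":[0,0,0.12],"angular":[0,0,0],"claw":0.5},{"slide":[0,0,0.12],"angular":[0,0,0],"claw":1},{"slide":[0,0,0.12],"angular":[0,0,0],"claw":1},{"slide":[0,0,0.12],"angular":[0,0,0],"claw":1}]'
python3 -m inch '[{"slide":[0,0,0],"angular":[0,0,0],"claw":1},{"slide":[0,0,-0.1],"angular":[0,0,0],"claw":1},{"slide":[0,0,-0.25],"angular":[0,0,0],"claw":1},{"slide":[0,0,-0.4],"angular":[0,0,0],"claw":1},{"slide":[0,0,-0.4],"angular":[0,0,0],"claw":1},{"slide":[0,0,-0.4],"angular":[0,0,0],"claw":1}]'
python3 -m inch '[{"slide":[-0.02,-0.19,0],"angular":[0,0,0],"claw":1},{"slide":[-0.04,-0.38,0],"angular":[0,0,0],"claw":1},{"slide":[-0.06,-0.57,0],"angular":[0,0,0],"claw":1},{"slide":[-0.08,-0.76,0],"angular":[0,0,0],"claw":1},{"slide":[-0.1,-0.964,0],"angular":[0,0,0],"claw":1},{"slide":[-0.1,-0.964,0],"angular":[0,0,0],"claw":1},{"slide":[-0.1,-0.964,0],"angular":[0,0,0],"claw":1},{"slide":[-0.1,-0.964,0],"angular":[0,0,0],"claw":1}]'
```

```text
time: 5.7
position: [0.4627, -0.2207, 0.0472]
tool_rot: [3.141, 0.0, 0.001]
ft_force: [-0.2, 0.1, -0.6]
grip_width: 0.922
grip_force: 0.0
time: 6.3
position: [0.4629, -0.2209, 0.148]
tool_rot: [3.14, 0.0, 0.003]
ft_force: [0.1, -0.1, 0.4]
grip_width: 1.001
grip_force: 0.0
time: 7.1
position: [0.4368, 0.0192, 0.1461]
tool_rot: [3.141, -0.002, -0.003]
ft_force: [-0.3, -1.3, -0.0]
grip_width: 1.0
grip_force: 0.0
```

```bash
python3 -m inch '[{"slide":[0,0,0.12],"angular":[0,0,0],"claw":1},{"slide":[0,0,0.24],"angular":[0,0,0],"claw":1},{"slide":[0,0,0.34],"angular":[0,0,0],"claw":1},{"slide":[0,0,0.4],"angular":[0,0,0],"claw":1},{"slide":[0,0,0.4],"angular":[0,0,0],"claw":1},{"slide":[0,0,0.4],"angular":[0,0,0],"claw":1}]'
python3 -m inch '[{"slide":[0,0,0],"angular":[0,0,0],"claw":0},{"slide":[0,0,0],"angular":[0,0,0],"claw":-0.2},{"slide":[0,0,0],"angular":[0,0,0],"claw":-1},{"slide":[0,0,0],"angular":[0,0,0],"claw":-1},{"slide":[0,0,0],"angular":[0,0,0],"claw":-1},{"slide":[0,0,0],"angular":[0,0,0],"claw":-1},{"slide":[0,0,0],"angular":[0,0,0],"claw":-1}]' 40
python3 -m inch '[{"slide":[0,0,-0.03],"angular":[0,0,0],"claw":-1},{"slide":[0,0,-0.08],"angular":[0,0,0],"claw":-1},{"slide":[0,0,-0.12],"angular":[0,0,0],"claw":-1},{"slide":[0,0,-0.12],"angular":[0,0,0],"claw":-1},{"slide":[0,0,-0.12],"angular":[0,0,0],"claw":-1},{"slide":[0,0,-0.12],"angular":[0,0,0],"claw":-1},{"slide":[0,0,-0.12],"angular":[0,0,0],"claw":-1}]'
for i in 1 2 3; do python3 -m inch '[{"slide":[0,0,0],"angular":[0,0,0],"claw":-1}]' | grep ft_; done
```

```text
time: 7.7
position: [0.4373, 0.0194, 0.0469]
tool_rot: [-3.141, 0.003, 0.001]
ft_force: [-0.3, 0.3, 0.7]
grip_width: 1.002
grip_force: 0.0
time: 8.4
position: [0.4374, 0.0205, 0.0473]
tool_rot: [3.141, 0.0, 0.0]
ft_force: [-0.7, -0.4, 4.0]
grip_width: 0.624
grip_force: 39.9
time: 9.1
position: [0.4369, 0.0204, 0.0766]
tool_rot: [-3.142, -0.0, 0.001]
ft_force: [-0.6, -0.1, -1.8]
grip_width: 0.623
grip_force: 39.9
ft_force: [-0.2, 0.3, -1.2]
ft_force: [0.0, -0.3, -1.9]
ft_force: [-0.5, 0.5, -0.5]
```

The middle jar is about 0.16 kg, so it is the lightest. I'll put it back and heft the left jar.

```bash
python3 -m inch '[{"slide":[0,0,0.05],"angular":[0,0,0],"claw":-1},{"slide":[0,0,0.09],"angular":[0,0,0],"claw":-1},{"slide":[0,0,0.11],"angular":[0,0,0],"claw":-1},{"slide":[0,0,0.12],"angular":[0,0,0],"claw":-1},{"slide":[0,0,0.12],"angular":[0,0,0],"claw":-1},{"slide":[0,0,0.12],"angular":[0,0,0],"claw":-1},{"slide":[0,0,0.12],"angular":[0,0,0],"claw":0.5},{"slide":[0,0,0.12],"angular":[0,0,0],"claw":1},{"slide":[0,0,0.12],"angular":[0,0,0],"claw":1},{"slide":[0,0,0.12],"angular":[0,0,0],"claw":1}]'
python3 -m inch '[{"slide":[0,0,0],"angular":[0,0,0],"claw":1},{"slide":[0,0,-0.1],"angular":[0,0,0],"claw":1},{"slide":[0,0,-0.25],"angular":[0,0,0],"claw":1},{"slide":[0,0,-0.4],"angular":[0,0,0],"claw":1},{"slide":[0,0,-0.4],"angular":[0,0,0],"claw":1},{"slide":[0,0,-0.4],"angular":[0,0,0],"claw":1}]'
python3 -m inch '[{"slide":[0,-0.18,0],"angular":[0,0,0],"claw":1},{"slide":[0,-0.36,0],"angular":[0,0,0],"claw":1},{"slide":[-0.008,-0.54,0],"angular":[0,0,0],"claw":1},{"slide":[-0.008,-0.652,0],"angular":[0,0,0],"claw":1},{"slide":[-0.008,-0.652,0],"angular":[0,0,0],"claw":1},{"slide":[-0.008,-0.652,0],"angular":[0,0,0],"claw":1},{"slide":[-0.008,-0.652,0],"angular":[0,0,0],"claw":1}]'
python3 -m inch '[{"slide":[0,0,0.12],"angular":[0,0,0],"claw":1},{"slide":[0,0,0.24],"angular":[0,0,0],"claw":1},{"slide":[0,0,0.34],"angular":[0,0,0],"claw":1},{"slide":[0,0,0.4],"angular":[0,0,0],"claw":1},{"slide":[0,0,0.4],"angular":[0,0,0],"claw":1},{"slide":[0,0,0.4],"angular":[0,0,0],"claw":1}]'
python3 -m inch '[{"slide":[0,0,0],"angular":[0,0,0],"claw":0},{"slide":[0,0,0],"angular":[0,0,0],"claw":-0.2},{"slide":[0,0,0],"angular":[0,0,0],"claw":-1},{"slide":[0,0,0],"angular":[0,0,0],"claw":-1},{"slide":[0,0,0],"angular":[0,0,0],"claw":-1},{"slide":[0,0,0],"angular":[0,0,0],"claw":-1},{"slide":[0,0,0],"angular":[0,0,0],"claw":-1}]' 40
python3 -m inch '[{"slide":[0,0,-0.03],"angular":[0,0,0],"claw":-1},{"slide":[0,0,-0.08],"angular":[0,0,0],"claw":-1},{"slide":[0,0,-0.12],"angular":[0,0,0],"claw":-1},{"slide":[0,0,-0.12],"angular":[0,0,0],"claw":-1},{"slide":[0,0,-0.12],"angular":[0,0,0],"claw":-1},{"slide":[0,0,-0.12],"angular":[0,0,0],"claw":-1},{"slide":[0,0,-0.12],"angular":[0,0,0],"claw":-1}]'
for i in 1 2 3; do python3 -m inch '[{"slide":[0,0,0],"angular":[0,0,0],"claw":-1}]' | grep ft_; done
```

```text
time: 10.4
position: [0.4373, 0.0205, 0.0469]
tool_rot: [-3.142, -0.0, 0.0]
ft_force: [-0.5, -0.1, -0.7]
grip_width: 0.898
grip_force: 0.0
time: 11.0
position: [0.4378, 0.0203, 0.1477]
tool_rot: [3.141, -0.0, 0.003]
ft_force: [-1.1, 0.2, 0.2]
grip_width: 1.001
grip_force: 0.0
time: 11.7
position: [0.4348, 0.1818, 0.1459]
tool_rot: [3.141, -0.002, -0.003]
ft_force: [0.7, 0.1, 0.3]
grip_width: 1.001
grip_force: 0.0
time: 12.3
position: [0.4357, 0.1831, 0.0474]
tool_rot: [-3.142, 0.001, -0.0]
ft_force: [0.4, 0.1, 0.1]
grip_width: 1.002
grip_force: 0.0
time: 13.0
position: [0.4356, 0.1842, 0.0474]
tool_rot: [-3.141, -0.001, -0.001]
ft_force: [0.0, 3.0, 2.2]
grip_width: 0.639
grip_force: 40.0
time: 13.7
position: [0.4348, 0.1832, 0.0765]
tool_rot: [3.141, 0.0, -0.002]
ft_force: [-0.4, -0.6, -8.1]
grip_width: 0.641
grip_force: 40.0
ft_force: [-1.5, 0.1, -8.6]
ft_force: [-1.3, 0.4, -9.2]
ft_force: [0.0, 0.1, -8.8]
```

The left jar is about 0.85 kg, so it is the heaviest. I'll carry it to the block.

```bash
python3 -m inch '[{"slide":[0,0,-0.08],"angular":[0,0,0],"claw":-1},{"slide":[0,0,-0.2],"angular":[0,0,0],"claw":-1},{"slide":[0,0,-0.32],"angular":[0,0,0],"claw":-1},{"slide":[0,0,-0.4],"angular":[0,0,0],"claw":-1},{"slide":[0,0,-0.4],"angular":[0,0,0],"claw":-1},{"slide":[0,0,-0.4],"angular":[0,0,0],"claw":-1}]'
python3 -m inch '[{"slide":[0.06,0.06,0],"angular":[0,0,0],"claw":-1},{"slide":[0.16,0.17,0],"angular":[0,0,0],"claw":-1},{"slide":[0.28,0.3,0],"angular":[0,0,0],"claw":-1},{"slide":[0.4,0.43,0],"angular":[0,0,0],"claw":-1},{"slide":[0.51,0.55,0],"angular":[0,0,0],"claw":-1},{"slide":[0.61,0.66,0],"angular":[0,0,0],"claw":-1},{"slide":[0.667,0.72,0],"angular":[0,0,0],"claw":-1},{"slide":[0.667,0.72,0],"angular":[0,0,0],"claw":-1},{"slide":[0.667,0.72,0],"angular":[0,0,0],"claw":-1},{"slide":[0.667,0.72,0],"angular":[0,0,0],"claw":-1}]'
python3 -m inch '[{"slide":[0,0,0.06],"angular":[0,0,0],"claw":-1},{"slide":[0,0,0.14],"angular":[0,0,0],"claw":-1},{"slide":[0,0,0.2],"angular":[0,0,0],"claw":-1},{"slide":[0,0,0.25],"angular":[0,0,0],"claw":-1},{"slide":[0,0,0.28],"angular":[0,0,0],"claw":-1},{"slide":[0,0,0.3],"angular":[0,0,0],"claw":-1},{"slide":[0,0,0.305],"angular":[0,0,0],"claw":-1},{"slide":[0,0,0.305],"angular":[0,0,0],"claw":-1},{"slide":[0,0,0.305],"angular":[0,0,0],"claw":-1}]'
```

```text
time: 14.6
position: [0.4349, 0.1833, 0.1764]
tool_rot: [3.141, 0.0, -0.0]
ft_force: [-0.7, 0.0, -8.9]
grip_width: 0.641
grip_force: 40.0
time: 15.6
position: [0.6007, 0.0047, 0.1753]
tool_rot: [-3.141, -0.003, 0.005]
ft_force: [-0.2, 0.2, -7.9]
grip_width: 0.635
grip_force: 40.0
time: 16.5
position: [0.6026, 0.0035, 0.1015]
tool_rot: [3.141, 0.0, 0.002]
ft_force: [0.4, 0.1, -8.2]
grip_width: 0.643
grip_force: 40.0
```

```bash
python3 - <<'E'
from h import *
m=ctrl.get_image('side'); cv2.imwrite('pics/side2.png',cv2.resize(m['color'][120:360,180:500,::-1],(800,600)))
E
```

```text
(no output)
```

View pics/side2.png

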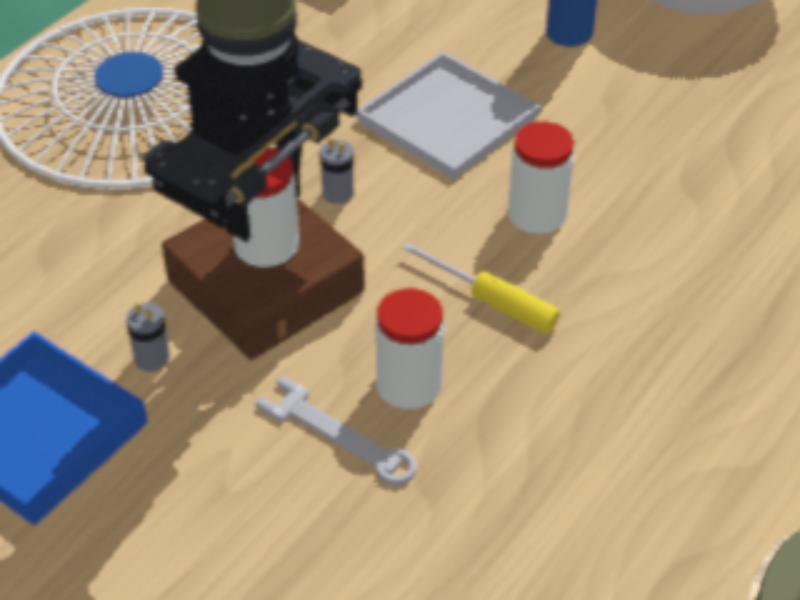

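The jar hangs upright at (265,215) in the crop, centred above the block. I'll lower the last 4 mm.

```bash
python3 -m inch '[{"slide":[0,0,0.004],"angular":[0,0,0],"claw":-1},{"slide":[0,0,0.008],"angular":[0,0,0],"claw":-1},{"slide":[0,0,0.012],"angular":[0,0,0],"claw":-1},{"slide":[0,0,0.015],"angular":[0,0,0],"claw":-1},{"slide":[0,0,0.016],"angular":[0,0,0],"claw":-1},{"slide":[0,0,0.016],"angular":[0,0,0],"claw":-1},{"slide":[0,0,0.016],"angular":[0,0,0],"claw":-1}]'
```

```text
time: 17.25
position: [0.6021, 0.0034, 0.0975]
tool_rot: [3.141, 0.0, 0.0]
ft_force: [-3.8, -0.5, 0.9]
grip_width: 0.646
grip_force: 40.0
```

```bash
python3 -m inch '[{"slide":[0,0,0],"angular":[0,0,0],"claw":0.35},{"slide":[0,0,0],"angular":[0,0,0],"claw":0.6},{"slide":[0,0,0],"angular":[0,0,0],"claw":1},{"slide":[0,0,0],"angular":[0,0,0],"claw":1},{"slide":[0,0,0],"angular":[0,0,0],"claw":1},{"slide":[0,0,-0.1],"angular":[0,0,0],"claw":1},{"slide":[0,0,-0.25],"angular":[0,0,0],"claw":1},{"slide":[0,0,-0.4],"angular":[0,0,0],"claw":1},{"slide":[0,0,-0.4],"angular":[0,0,0],"claw":1},{"slide":[0,0,-0.4],"angular":[0,0,0],"claw":1}]'
python3 -m inch '[{"slide":[-0.1,0.16,0],"angular":[0,0,0],"claw":1},{"slide":[-0.2,0.32,0],"angular":[0,0,0],"claw":1},{"slide":[-0.3,0.48,0],"angular":[0,0,0],"claw":1},{"slide":[-0.4,0.64,0],"angular":[0,0,0],"claw":1},{"slide":[-0.5,0.8,0],"angular":[0,0,0],"claw":1},{"slide":[-0.56,0.9,0],"angular":[0,0,0],"claw":1},{"slide":[-0.56,0.9,0],"angular":[0,0,0],"claw":1},{"slide":[-0.56,0.9,0],"angular":[0,0,0],"claw":1},{"slide":[-0.56,0.9,0],"angular":[0,0,0],"claw":1}]'
python3 -m inch '[{"slide":[0,0,0.15],"angular":[0,0,0],"claw":1},{"slide":[0,0,0.3],"angular":[0,0,0],"claw":1},{"slide":[0,0,0.45],"angular":[0,0,0],"claw":1},{"slide":[0,0,0.55],"angular":[0,0,0],"claw":1},{"slide":[0,0,0.6],"angular":[0,0,0],"claw":1},{"slide":[0,0,0.6],"angular":[0,0,0],"claw":1},{"slide":[0,0,0.6],"angular":[0,0,0],"claw":1}]'
python3 -m inch '[{"slide":[0,0,0],"angular":[0,0,0],"claw":0},{"slide":[0,0,0],"angular":[0,0,0],"claw":-0.2},{"slide":[0,0,0],"angular":[0,0,0],"claw":-1},{"slide":[0,0,0],"angular":[0,0,0],"claw":-1},{"slide":[0,0,0],"angular":[0,0,0],"claw":-1},{"slide":[0,0,0],"angular":[0,0,0],"claw":-1},{"slide":[0,0,0],"angular":[0,0,0],"claw":-1}]' 40
```

```text
time: 18.25
position: [0.6027, 0.0035, 0.1978]
tool_rot: [3.141, 0.0, 0.004]
ft_force: [-0.3, 0.2, -0.6]
grip_width: 0.998
grip_force: 0.0
time: 19.15
position: [0.4624, -0.22, 0.196]
tool_rot: [-3.14, -0.003, 0.001]
ft_force: [0.4, 0.2, 0.5]
grip_width: 1.001
grip_force: 0.0
time: 19.85
position: [0.4632, -0.2212, 0.0477]
tool_rot: [3.141, 0.002, 0.002]
ft_force: [-0.0, -0.3, 0.9]
grip_width: 0.994
grip_force: 0.0
time: 20.55
position: [0.4622, -0.2209, 0.0472]
tool_rot: [-3.141, -0.001, 0.0]
ft_force: [-0.7, 3.6, 4.7]
grip_width: 0.644
grip_force: 40.0
```

```bash
python3 -m inch '[{"slide":[0,0,-0.04],"angular":[0,0,0],"claw":-1},{"slide":[0,0,-0.12],"angular":[0,0,0],"claw":-1},{"slide":[0,0,-0.22],"angular":[0,0,0],"claw":-1},{"slide":[0,0,-0.32],"angular":[0,0,0],"claw":-1},{"slide":[0,0,-0.32],"angular":[0,0,0],"claw":-1},{"slide":[0,0,-0.32],"angular":[0,0,0],"claw":-1}]'
python3 -m inch '[{"slide":[0.06,0.03,0],"angular":[0,0,0],"claw":-1},{"slide":[0.16,0.07,0],"angular":[0,0,0],"claw":-1},{"slide":[0.28,0.12,0],"angular":[0,0,0],"claw":-1},{"slide":[0.4,0.18,0],"angular":[0,0,0],"claw":-1},{"slide":[0.51,0.22,0],"angular":[0,0,0],"claw":-1},{"slide":[0.58,0.256,0],"angular":[0,0,0],"claw":-1},{"slide":[0.58,0.256,0],"angular":[0,0,0],"claw":-1},{"slide":[0.58,0.256,0],"angular":[0,0,0],"claw":-1},{"slide":[0.58,0.256,0],"angular":[0,0,0],"claw":-1}]'
python3 -m inch '[{"slide":[0,0,0.06],"angular":[0,0,0],"claw":-1},{"slide":[0,0,0.14],"angular":[0,0,0],"claw":-1},{"slide":[0,0,0.2],"angular":[0,0,0],"claw":-1},{"slide":[0,0,0.25],"angular":[0,0,0],"claw":-1},{"slide":[0,0,0.28],"angular":[0,0,0],"claw":-1},{"slide":[0,0,0.288],"angular":[0,0,0],"claw":-1},{"slide":[0,0,0.288],"angular":[0,0,0],"claw":-1},{"slide":[0,0,0.288],"angular":[0,0,0],"claw":-1}]'
python3 -m inch '[{"slide":[0,0,0.004],"angular":[0,0,0],"claw":-1},{"slide":[0,0,0.008],"angular":[0,0,0],"claw":-1},{"slide":[0,0,0.012],"angular":[0,0,0],"claw":-1},{"slide":[0,0,0.015],"angular":[0,0,0],"claw":-1},{"slide":[0,0,0.016],"angular":[0,0,0],"claw":-1},{"slide":[0,0,0.016],"angular":[0,0,0],"claw":-1},{"slide":[0,0,0.016],"angular":[0,0,0],"claw":-1}]'
python3 - <<'E'
from h import *
m=ctrl.get_image('side'); cv2.imwrite('pics/side3.png',cv2.resize(m['color'][60:300,220:540,::-1],(800,600)))
E
```

```text
time: 21.15
position: [0.4615, -0.2219, 0.1262]
tool_rot: [3.141, -0.0, -0.001]
ft_force: [-0.4, 0.3, -4.2]
grip_width: 0.639
grip_force: 40.0
time: 22.05
position: [0.6055, -0.2849, 0.1251]
tool_rot: [-3.14, -0.001, 0.005]
ft_force: [-0.3, 0.4, -4.0]
grip_width: 0.642
grip_force: 40.0
time: 22.85
position: [0.6078, -0.2857, 0.0557]
tool_rot: [3.141, 0.0, 0.002]
ft_force: [0.0, 0.4, -4.0]
grip_width: 0.644
grip_force: 40.0
time: 23.55
position: [0.6071, -0.2856, 0.0513]
tool_rot: [3.141, 0.0, 0.0]
ft_force: [-1.2, 0.7, 0.7]
grip_width: 0.64
grip_force: 40.0
```

View pics/side3.png

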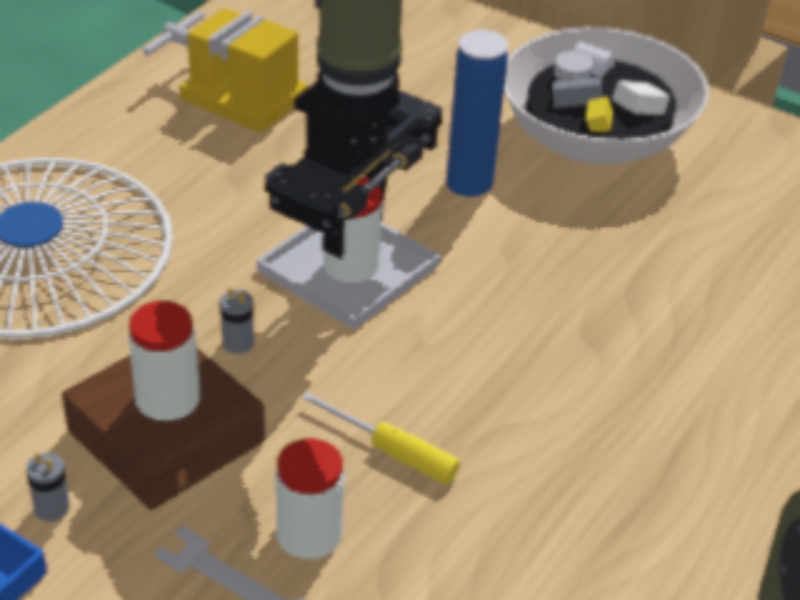

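The heavy jar stands on the block at (165,360), and the middle one is in the tray at (352,235), touching the floor. I'll release it and fetch the lightest.

```bash
python3 -m inch '[{"slide":[0,0,0],"angular":[0,0,0],"claw":0.35},{"slide":[0,0,0],"angular":[0,0,0],"claw":0.6},{"slide":[0,0,0],"angular":[0,0,0],"claw":1},{"slide":[0,0,0],"angular":[0,0,0],"claw":1},{"slide":[0,0,0],"angular":[0,0,0],"claw":1},{"slide":[0,0,-0.15],"angular":[0,0,0],"claw":1},{"slide":[0,0,-0.3],"angular":[0,0,0],"claw":1},{"slide":[0,0,-0.45],"angular":[0,0,0],"claw":1},{"slide":[0,0,-0.6],"angular":[0,0,0],"claw":1},{"slide":[0,0,-0.6],"angular":[0,0,0],"claw":1}]'
python3 -m inch '[{"slide":[-0.09,-0.16,0],"angular":[0,0,0],"claw":1},{"slide":[-0.18,-0.32,0],"angular":[0,0,0],"claw":1},{"slide":[-0.27,-0.48,0],"angular":[0,0,0],"claw":1},{"slide":[-0.34,-0.61,0],"angular":[0,0,0],"claw":1}]'
python3 -m inch '[{"slide":[-0.09,-0.16,0],"angular":[0,0,0],"claw":1},{"slide":[-0.18,-0.32,0],"angular":[0,0,0],"claw":1},{"slide":[-0.27,-0.48,0],"angular":[0,0,0],"claw":1},{"slide":[-0.34,-0.61,0],"angular":[0,0,0],"claw":1},{"slide":[-0.34,-0.61,0],"angular":[0,0,0],"claw":1},{"slide":[-0.34,-0.61,0],"angular":[0,0,0],"claw":1},{"slide":[-0.34,-0.61,0],"angular":[0,0,0],"claw":1}]'
```

```text
time: 24.6
position: [0.6105, -0.2864, 0.2079]
tool_rot: [3.137, 0.0, 0.016]
ft_force: [0.5, 0.1, 0.6]
grip_width: 1.004
grip_force: 0.0
time: 25.0
position: [0.5206, -0.1305, 0.2002]
tool_rot: [-3.141, -0.002, 0.001]
ft_force: [-0.3, -0.1, 0.8]
grip_width: 0.996
grip_force: 0.0
time: 25.7
position: [0.4374, 0.0183, 0.2007]
tool_rot: [3.141, -0.002, 0.0]
ft_force: [-0.0, -0.2, -0.1]
grip_width: 0.998
grip_force: 0.0
```

```bash
python3 -m inch '[{"slide":[0,-0.005,0.15],"angular":[0,0,0],"claw":1},{"slide":[0,-0.005,0.3],"angular":[0,0,0],"claw":1},{"slide":[0,-0.005,0.45],"angular":[0,0,0],"claw":1},{"slide":[0,-0.005,0.56],"angular":[0,0,0],"claw":1},{"slide":[0,-0.005,0.616],"angular":[0,0,0],"claw":1},{"slide":[0,-0.005,0.616],"angular":[0,0,0],"claw":1},{"slide":[0,-0.005,0.616],"angular":[0,0,0],"claw":1}]'
python3 -m inch '[{"slide":[0,0,0],"angular":[0,0,0],"claw":0},{"slide":[0,0,0],"angular":[0,0,0],"claw":-0.2},{"slide":[0,0,0],"angular":[0,0,0],"claw":-1},{"slide":[0,0,0],"angular":[0,0,0],"claw":-1},{"slide":[0,0,0],"angular":[0,0,0],"claw":-1},{"slide":[0,0,0],"angular":[0,0,0],"claw":-1},{"slide":[0,0,0],"angular":[0,0,0],"claw":-1}]' 40
python3 -m inch '[{"slide":[0,0,-0.05],"angular":[0,0,0],"claw":-1},{"slide":[0,0,-0.15],"angular":[0,0,0],"claw":-1},{"slide":[0,0,-0.3],"angular":[0,0,0],"claw":-1},{"slide":[0,0,-0.4],"angular":[0,0,0],"claw":-1},{"slide":[0,0,-0.4],"angular":[0,0,0],"claw":-1},{"slide":[0,0,-0.4],"angular":[0,0,0],"claw":-1}]'
python3 -m inch '[{"slide":[0.07,-0.07,0],"angular":[0,0,0],"claw":-1},{"slide":[0.19,-0.2,0],"angular":[0,0,0],"claw":-1},{"slide":[0.31,-0.33,0],"angular":[0,0,0],"claw":-1},{"slide":[0.43,-0.46,0],"angular":[0,0,0],"claw":-1},{"slide":[0.55,-0.59,0],"angular":[0,0,0],"claw":-1},{"slide":[0.67,-0.72,0],"angular":[0,0,0],"claw":-1},{"slide":[0.78,-0.84,0],"angular":[0,0,0],"claw":-1},{"slide":[0.844,-0.9,0],"angular":[0,0,0],"claw":-1},{"slide":[0.844,-0.9,0],"angular":[0,0,0],"claw":-1},{"slide":[0.844,-0.9,0],"angular":[0,0,0],"claw":-1}]'
```

```text
time: 26.4
position: [0.4375, 0.0201, 0.0468]
tool_rot: [-3.141, 0.002, 0.001]
ft_force: [-0.3, -0.2, 0.5]
grip_width: 1.002
grip_force: 0.0
time: 27.1
position: [0.4372, 0.0206, 0.047]
tool_rot: [3.141, 0.0, 0.0]
ft_force: [-0.7, -0.6, 2.4]
grip_width: 0.626
grip_force: 39.9
time: 27.7
position: [0.4369, 0.0206, 0.147]
tool_rot: [3.141, 0.0, 0.001]
ft_force: [0.1, -0.2, -2.3]
grip_width: 0.626
grip_force: 39.9
time: 28.7
position: [0.6465, 0.2458, 0.1441]
tool_rot: [3.141, 0.002, -0.007]
ft_force: [-0.2, -0.4, -0.4]
grip_width: 0.626
grip_force: 39.9
```

```bash
python3 -m inch '[{"slide":[0,0,0.06],"angular":[0,0,0],"claw":-1},{"slide":[0,0,0.14],"angular":[0,0,0],"claw":-1},{"slide":[0,0,0.22],"angular":[0,0,0],"claw":-1},{"slide":[0,0,0.3],"angular":[0,0,0],"claw":-1},{"slide":[0,0,0.34],"angular":[0,0,0],"claw":-1},{"slide":[0,0,0.36],"angular":[0,0,0],"claw":-1},{"slide":[0,0,0.368],"angular":[0,0,0],"claw":-1},{"slide":[0,0,0.368],"angular":[0,0,0],"claw":-1},{"slide":[0,0,0.368],"angular":[0,0,0],"claw":-1}]'
python3 -m inch '[{"slide":[0,0,0.004],"angular":[0,0,0],"claw":-1},{"slide":[0,0,0.008],"angular":[0,0,0],"claw":-1},{"slide":[0,0,0.012],"angular":[0,0,0],"claw":-1},{"slide":[0,0,0.015],"angular":[0,0,0],"claw":-1},{"slide":[0,0,0.016],"angular":[0,0,0],"claw":-1},{"slide":[0,0,0.016],"angular":[0,0,0],"claw":-1},{"slide":[0,0,0.016],"angular":[0,0,0],"claw":-1}]'
```

```text
time: 29.6
position: [0.6486, 0.246, 0.0558]
tool_rot: [-3.141, -0.0, -0.002]
ft_force: [0.2, 0.5, -2.0]
grip_width: 0.629
grip_force: 39.9
time: 30.3
position: [0.648, 0.2458, 0.0512]
tool_rot: [3.141, 0.0, 0.0]
ft_force: [-1.3, -1.3, 3.1]
grip_width: 0.624
grip_force: 39.9
```

In contact with the bin floor. I'll release, rise, move clear and check.

```bash
python3 -m inch '[{"slide":[0,0,0],"angular":[0,0,0],"claw":0.35},{"slide":[0,0,0],"angular":[0,0,0],"claw":0.6},{"slide":[0,0,0],"angular":[0,0,0],"claw":1},{"slide":[0,0,0],"angular":[0,0,0],"claw":1},{"slide":[0,0,0],"angular":[0,0,0],"claw":1},{"slide":[0,0,-0.12],"angular":[0,0,0],"claw":1},{"slide":[0,0,-0.3],"angular":[0,0,0],"claw":1},{"slide":[0,0,-0.46],"angular":[0,0,0],"claw":1},{"slide":[0,0,-0.6],"angular":[0,0,0],"claw":1},{"slide":[0,0,-0.6],"angular":[0,0,0],"claw":1}]'
python3 -m inch '[{"slide":[-0.16,0,-0.1],"angular":[0,0,0],"claw":1},{"slide":[-0.32,0,-0.2],"angular":[0,0,0],"claw":1},{"slide":[-0.48,0.0,-0.3],"angular":[0,0,0],"claw":1},{"slide":[-0.6,0.0,-0.3],"angular":[0,0,0],"claw":1},{"slide":[-0.6,0.0,-0.3],"angular":[0,0,0],"claw":1},{"slide":[-0.6,0.0,-0.3],"angular":[0,0,0],"claw":1}]'
python3 - <<'E'
from h import *
im=ctrl.get_image('top'); cv2.imwrite('pics/top4.png',im['color'][...,::-1])
m=ctrl.get_image('side'); cv2.imwrite('pics/side4.png',m['color'][...,::-1])
for r in ctrl.find_in('jar_a','top')[:4]: print(r['confidence'],r['bbox'])
E
```

```text
time: 31.3
position: [0.6504, 0.2477, 0.2075]
tool_rot: [-3.138, -0.0, -0.015]
ft_force: [-0.1, 0.8, 0.2]
grip_width: 0.999
grip_force: 0.0
time: 31.9
position: [0.498, 0.2452, 0.2757]
tool_rot: [3.14, 0.0, 0.002]
ft_force: [1.2, 0.2, -1.0]
grip_width: 0.998
grip_force: 0.0
0.77 [316.9, 204.8, 23.5, 23.5]
0.71 [421.6, 206.7, 26.2, 26.2]
0.62 [228.6, 191.9, 27.6, 22.6]
```

View pics/side4.png

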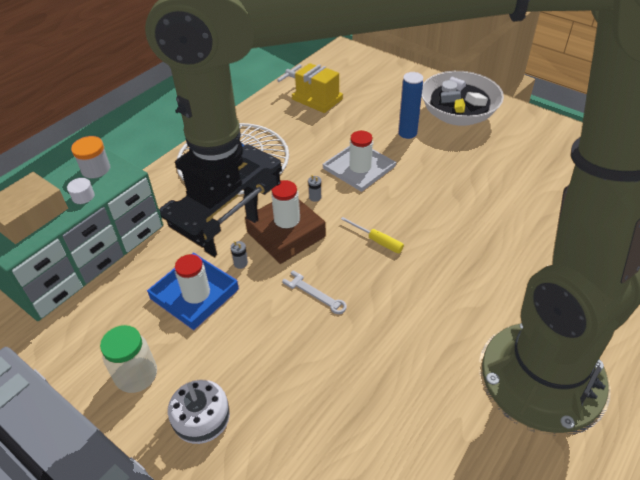

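View pics/top4.png

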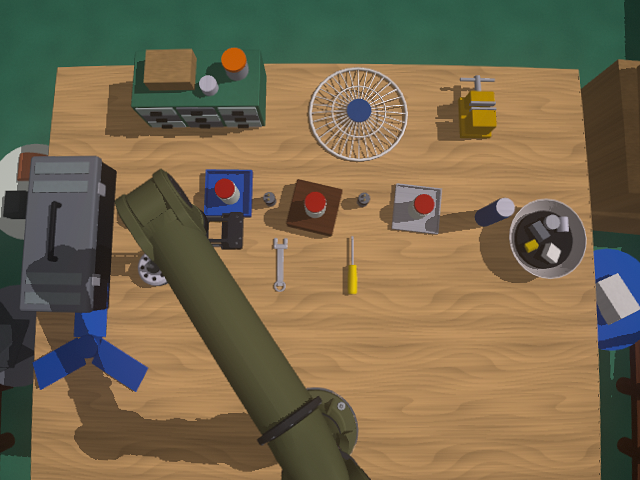

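All three jars stand upright and centred: block (316,204), tray (423,205) and bin (225,190) in the top view. The wrench, screwdriver and capacitors are where they started, and the gripper is clear.

```bash
python3 -c "from bench import ctrl; print(ctrl.close_job())"
```

```text
the job is handed in; nothing more can be done
None
```

Job handed in at about 32 s of the 67 s allowed: heaviest jar (about 0.85 kg) on the work block, middle (about 0.4 kg) in the steel tray, lightest (about 0.16 kg) in the blue bin, all upright, and none of the other things looked moved in the final pictures.

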